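# Level the camera-room equipment shelf with the spirit level

### The job

Stand the spirit level on the deck of the small steel shelf, lengthwise with it, press it down firmly (about 10 N) for a moment so that it beds, then let go of it and turn the shelf's adjustable foot until the bubble rests between the two lines of the vial. Then press the level down on the deck again with about 10 N from the fingers and finish while still holding it pressed there, bubble between the lines; do not knock the other things on the bench about.

Things in the scene. Friction and masses are not known exactly. Their poses are not given: they have to be found in the camera images.
- riser: Small black steel shelf that stands firmly on the bench. Origin on the bench under its middle; x across it, y along it. The deck (110 mm along x, 240 mm along y, y from -120 to +120 mm) has its top about 60 mm over the bench. At y = +100 mm is the other foot, locked, about which the deck tilts; at y = -165 mm, past the deck's end on a 34 mm wide tongue, is the adjustable foot. Its place and yaw on the bench vary.
- deck_mid (a point): Middle of the deck's flat top face, about 60 mm over the bench; y runs along the deck, away from the adjustable foot, z is the normal of the deck and so leans with it (up to 2 degrees).
- foot_grip (a point): Middle of the bare metal wing grip of the adjustable foot, 87 mm over the bench, on its upright axis: a bar 56 mm long (its x axis), 14 mm thick (its y axis), 24 mm high, i.e. from 75 to 99 mm over the bench, with clear space around it. The knob stays at this height while the deck climbs or sinks on its screw.
- foot (a joint): Turn of the adjustable foot in rad, growing clockwise seen from above, free from -3.4 to 2.5; its friction is light (0.1 N m) and it stays where it is left. One rad clockwise raises the foot's end of the deck and tilts the deck by 0.010 rad (2.65 mm rise at the foot, 4 mm of bubble travel). The value at which the deck is level differs each time. At the start the foot's end is always too low: it takes 1.0 to 3.2 rad clockwise.
- level: Aluminium spirit level with black end caps, loose, standing on the bench: 180 mm long (its y axis), 30 mm wide (x; 32 mm at the end caps), 43 mm (end caps 44 mm) high, 0.2 to 0.35 kg. Origin at the centre of its underside; its underside is flat. The vial lies in the middle of its top face, and from 32 to 70 mm to either side of the middle the metal is flat and bare.
- vial (a point): Middle of the vial, in the top face of the level 43.5 mm over its underside: a 52 by 14 mm green window with two black cross lines 20 mm apart (clear gap), midway along the level. Its y runs along the level, as the level's own.
- bubble_mid (a point): Middle of the white bubble (12 mm long, 9 mm wide) in the vial. Its offset from the vial's middle along the level is the reading: it runs to the higher end, 4 mm per 0.010 rad of tilt, at most 17 mm, and settles within 1 s. It is between the lines when within 4 mm of the vial's middle. Pressing the level with 10 N shifts it by 1 to 2 mm, the more the farther from the middle of the level one presses.
- wrench: Steel wrench, 150 mm, lying in front of the shelf; leave alone.
- battery: Black camera battery, 38 x 70 x 40 mm, behind the shelf; leave alone.
- lens: Black lens, 80 mm across, 82 mm high, standing; leave alone.
- tape: Roll of grey tape, 104 mm across, 48 mm high, lying flat; leave alone.
- screwdriver: Screwdriver, 170 mm, lying near the robot; leave alone.
- cup: Steel cup, 72 mm across, 75 mm high; leave alone.
- cap: Black lens cap, 60 mm across, 9 mm thick, lying flat; leave alone.
Not all that is in view belongs to the job. Of the things that look like the level, take the one that is farthest to the robot's right at the start.

How it is judged:
By the outcome, as a careful person would: the job done as asked, in the order asked, and still so for the second after the job is handed in, while the arm keeps its last pose, push and grip.
It also fails if it takes over 72 s, if anything falls off the work surface, if the arm or the gripper's body presses on something with over 40 N, if the wrist force passes 120 N, or if a joint passes its speed limit or range.

### The arm

A 6-joint arm with a two-finger parallel gripper is mounted at the origin on the work surface. World frame = base frame: x ahead of the robot, y to its left, z up, the work surface at z = 0. Lengths are in mm, angles in degrees, forces in N, time in s.
With the tool pointing down it reaches from about 350 to 850 mm from the base axis. Payload 8.1 kg.
Tool frame: the origin (TCP) lies midway between the tips of the shut fingers; the grasp point (between the pads) lies 19 mm behind it (r.grasp_offset is the distance from the TCP to the grasp point, in mm); z points along the fingers, x is the direction in which the jaws open and shut, and the axes are right-handed (so a half turn about z gives the same grasp; the last joint's range is limited). The gripper opens to 85 mm and grips with 20 to 120 N. Pads are 22 mm wide; open, the fingers measure 114 mm over their backs; the gripper's body (76 mm by 85 mm) begins 54 mm behind the grasp point. The pads swing forward as they close: fully open they stand 13 mm farther back than shut.
Start: joints at [62.831, 7.471, 85.268, -0, 87.261, -4.893], TCP at [227.426, 555.232, 231.292] pointing down, gripper open.
Joint ranges: [-169.43, 169.43], [-51.17, 129.36], [1.28, 143.12], [-76.62, 256.62], [0, 156.53], [-152.29, 152.29]. Speed limits (degrees/s): [136.94, 136.94, 159.86, 180, 180, 180].

### API

Orientations are given as [roll, pitch, yaw] about the fixed x, y, z axes, in that order (R = Rz(yaw) Ry(pitch) Rx(roll)).
In Python, from bench import r, optics, hand_in gives the robot as it stands.
- The arm moves only by the shell command python3 -m pendant 'ROWS' [FORCE]. ROWS is JSON, a list of rows, each a list of 5 numbers: the opening, from 0 (shut) to 1 (fully open), then the shift along the tool's x, y, z in mm, then the turn about the tool's z in degrees. A call has 1 to 10 rows; each row shifts and turns the commanded pose from where the row before left it, along the tool's axes as they then stand; what a row does not reach is not made up. A row lasts 1/10 s, in which the tool goes at most 50 mm and 8.59 degrees, less where a joint would pass 70% of its speed; a pose out of reach is approached as far as the arm can. A call with a gripper value outside its range is refused whole. The fingers move at their own pace and stop on an object; FORCE is the grip in N (left out, the last holds). Time passes only in rows, so rows that do not move let the fingers close. It gives the time, the measured TCP pose, the force and the opening at its end, in the units of the state.
- r.sense(): the state, without advancing time (a new reading comes with each control period).
- optics.snapshot(name): name is "side" or "top"; returns (picture, depth): 384x512x3 uint8, blue, green, red; 384x512 float32, mm along the optical axis (not along the pixel's ray), 0 where there is no reading.
- optics.camera_params(name): a dict with "camera_matrix" (3x3 intrinsics, pixels), "k1" (the pictures are not rectified: a ray, as slopes to the right and down, at radius r is drawn at 1 + k1 r^2 times it, then the intrinsics apply), "eye" and "orientation" of the camera in the world. Camera axes: x right, y down, z forward; pixel columns grow to the right and rows downward; lengths in mm; the calibration is good to about 2 mm. A picture is of the moment at which its call begins. camera_params takes no time and is no camera call.
- hand_in(): hands the job in, once; it reports no verdict.
Trained networks look in the newest picture that a camera, given by its name, has taken for a name from the list of things; names that differ only in an ending like _2 or _b are one class to them, and where a whole thing is asked for, a point or a joint stands for the part that bears it (a point fixed in the world has none). Each returns a list of dicts, best first, with "score" (0 to 1); they miss things now and then, are a little off and sometimes report something else, mostly with a low value. They report only what shows in the picture. A call takes as long as a camera call. They do not tell look-alikes from the thing itself.
- optics.search_frame(camera, query): "at" ([x, y, z] in mm, in world coordinates, good to about 4 mm: the middle of the surface that is visible of it).
The state is a dict: "time": time; "joint_pos": joint angles; "qd": joint speeds; "joint_efforts": joint torques, N m; "tool_pos": TCP position; "tcp_rot": TCP orientation; "ft_force": force on the tool from outside, world axes, zero at the start; "wrist_torque": the same for the moment, N m; "finger_gap": finger opening in mm.
Only numpy, scipy, OpenCV 4.12 (cv2) and the standard library are available. Lean on these libraries where they do the work, as an engineer would, in place of code of your own. Each camera call takes 0.05 s, during which the arm holds its last target. There are 200 camera calls.

## Working session

There is one attempt and no reset: what is moved stays moved. The work goes in short steps, Python scripts to look and compute and a shell command to move; the robot and the scene stay as the last step left them, time stands still between calls to the robot, and variables do not carry over. Pictures are saved under pics/ and viewed, about 8 in all and at most 12, crops included, and the job is handed in when it is done.

```bash
ls; mkdir -p pics
cat > h.py <<'E'
import numpy as np, cv2
from bench import r, optics
def snap(cam,name,crop=None,scale=1):
    p,d=optics.snapshot(cam); q=p
    if crop: x0,y0,x1,y1=crop; q=p[y0:y1,x0:x1]
    if scale!=1: q=cv2.resize(q,None,fx=scale,fy=scale,interpolation=cv2.INTER_CUBIC)
    cv2.imwrite('pics/'+name,q); return p,d
def cam(c):
    P=optics.camera_params(c); return P
def rot(o):
    from scipy.spatial.transform import Rotation as R
    o=np.array(o,float)
    return o if o.shape==(3,3) else R.from_euler('xyz',o,degrees=True).as_matrix()
def ray(c,uv):
    P=cam(c);K=np.array(P['camera_matrix']);k=P['k1']
    uv=np.atleast_2d(np.array(uv,float))
    n=cv2.undistortPoints(uv.reshape(-1,1,2),K,np.array([k,0,0,0.])).reshape(-1,2)
    v=np.c_[n,np.ones(len(n))]@rot(P['orientation']).T
    return np.array(P['eye'],float),v
def onz(c,uv,z):
    e,v=ray(c,uv); return e+v*((z-e[2])/v[:,2])[:,None]
def deproj(c,uv,d):
    e,v=ray(c,uv); return e+v*np.array(d)[:,None]
def proj(c,X):
    P=cam(c);X=(np.atleast_2d(X)-np.array(P['eye']))@rot(P['orientation'])
    K=np.array(P['camera_matrix']);n=X[:,:2]/X[:,2:];n=n*(1+P['k1']*(n**2).sum(1,keepdims=True))
    return n@K[:2,:2].T+K[:2,2]
E
python3 - <<'E'
from h import *
for c in('side','top'):
    p,d=snap(c,c+'0.png'); print(cam(c))
a=np.hstack([cv2.imread('pics/side0.png'),cv2.imread('pics/top0.png')])
for c in('side','top'):
  for q in('level','vial','foot_grip','deck_mid','riser'):
    print(c,q,[(np.round(x['at']),round(x['score'],2),np.round(proj(c,x['at'])[0])) for x in optics.search_frame(c,q)])
s=r.sense();print(s['time'],s['tool_pos'],s['tcp_rot'],s['ft_force'],r.grasp_offset)
E
```

```text
pics
{'camera_matrix': array([[377.54495925,   0.        , 251.3920613 ],
       [  0.        , 377.54495925, 190.56324242],
       [  0.        ,   0.        ,   1.        ]]), 'k1': 0.022814971486672362, 'eye': array([  365.1320258 , -1081.06098477,   739.66917003]), 'orientation': array([-1.21659579e+02,  7.17751183e-02, -4.47763384e+00])}
{'camera_matrix': array([[481.17060435,   0.        , 250.74919081],
       [  0.        , 481.17060435, 190.69297172],
       [  0.        ,   0.        ,   1.        ]]), 'k1': -0.11583714515935198, 'eye': array([ 329.64447369,  -28.06873982, 1420.12891461]), 'orientation': array([-174.03745465,    0.91645327,  -89.18441899])}
side level [(array([500., 290.,  33.]), 0.73, array([258., 161.])), (array([217., 381.,  28.]), 0.65, array([190., 155.])), (array([401., -85.,   6.]), 0.5, array([239., 222.]))]
side vial [(array([217., 379.,  28.]), 0.68, array([190., 155.])), (array([499., 298.,  34.]), 0.62, array([258., 160.]))]
side foot_grip [(array([ 497., -302.,   97.]), 0.61, array([278., 241.]))]
side deck_mid [(array([ 521., -156.,   59.]), 0.79, array([279., 220.])), (array([ 512., -172.,   59.]), 0.16, array([277., 223.]))]
side riser []
top level [(array([504., 306.,  40.]), 0.91, array([145., 179.])), (array([215., 388.,  43.]), 0.75, array([113., 278.]))]
top vial [(array([504., 313.,  46.]), 0.79, array([142., 179.])), (array([217., 390.,  42.]), 0.6, array([113., 277.]))]
top foot_grip [(array([ 636., -431.,   43.]), 0.61, array([397., 137.])), (array([ 632., -172.,   42.]), 0.37, array([309., 137.]))]
top deck_mid [(array([ 521., -135.,   55.]), 0.55, array([297., 174.]))]
top riser [(array([ 516., -143.,   59.]), 0.93, array([300., 176.]))]
0.6 [227.4370051  555.220879   231.31323062] [ 1.79999932e+02 -8.23632848e-04  6.77182575e+01] [ 0.50225739 -0.12916718 -0.37934881] 18.700000000000003
```

View pics/top0.png

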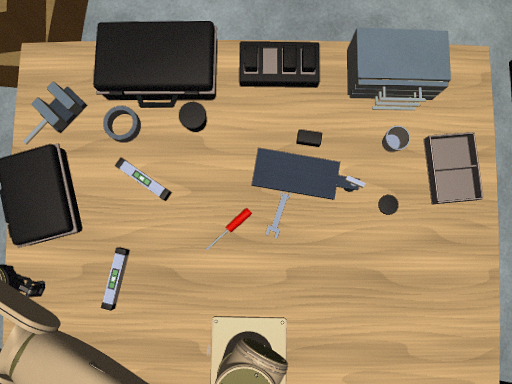

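View pics/side0.png

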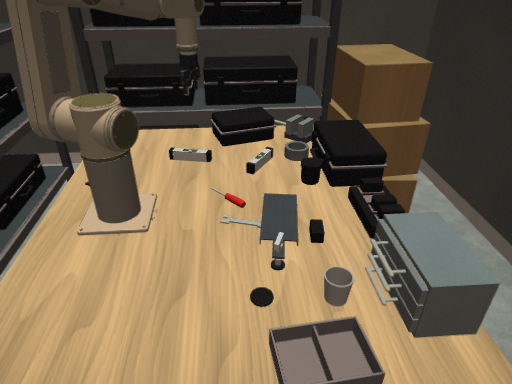

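Top view: there are two look-alikes, A at pixel (143,179), world about (504,306), and B at (115,278), world about (215,388). The wrench and screwdriver aren't alike. The farthest to the robot's right (smallest y) is A. The shelf is at (297,174), with its wing grip at about (352,183). Next I'll measure A and the shelf.

Run:
```python
from h import *
p,d=optics.snapshot('top')
a=cv2.resize(p[145:215,100:190],None,fx=6,fy=6,interpolation=cv2.INTER_CUBIC)
b=cv2.resize(p[140:210,245:375],None,fx=6,fy=6,interpolation=cv2.INTER_CUBIC)
cv2.imwrite('pics/a.png',a[:, :])
cv2.imwrite('pics/b.png',b)
H,W=d.shape
uu,vv=np.meshgrid(np.arange(W),np.arange(H))
X=deproj('top',np.c_[uu.ravel(),vv.ravel()],d.ravel()).reshape(H,W,3)
def box(m,name):
    P=X[m][:,:2].astype(np.float32); c,s,an=cv2.minAreaRect(P); print(name,m.sum(),np.round(c,1),np.round(s,1),round(an,1),'z',np.round(np.percentile(X[m][:,2],[5,50,95]),1),'mean',P.mean(0).round(1), 'pca',np.degrees(np.arctan2(*np.linalg.eigh(np.cov(P.T))[1][::-1,1])).round(2))
roi=np.zeros_like(d,bool);roi[150:210,105:180]=1
box(roi&(X[...,2]>30)&(X[...,2]<60),'level')
roi[:]=0;roi[140:210,245:375]=1
m=roi&(X[...,2]>45)&(X[...,2]<72)&(uu<341); box(m,'deck')
P=X[m]; A=np.linalg.lstsq(np.c_[P[:,:2],np.ones(len(P))],P[:,2],rcond=None)[0]; print('plane',A)
box(roi&(X[...,2]>78)&(X[...,2]<110),'wing')
m=roi&(X[...,2]>78)
hsv=cv2.cvtColor(p,cv2.COLOR_BGR2HSV)
print('bench z',np.median(X[230:260,150:200,2]))
```

```text
level 644 [506.9 314.2] [181.5  31.9] 56.9 z [37.8 43.  47.4] mean [505.9 312.5] pca 56.74
deck 3289 [ 547.1 -141.5] [253.3 158. ] 81.0 z [53.5 58.8 63.9] mean [ 523.9 -133.1] pca 81.12
plane [3.99189147e-03 1.60913957e-02 5.87252373e+01]
wing 126 [ 499.7 -294.7] [55.8 16.2] 68.3 z [ 84.3  99.1 103.8] mean [ 498.4 -293.1] pca 66.48
bench z -0.21446928843988644
```

View pics/b.png

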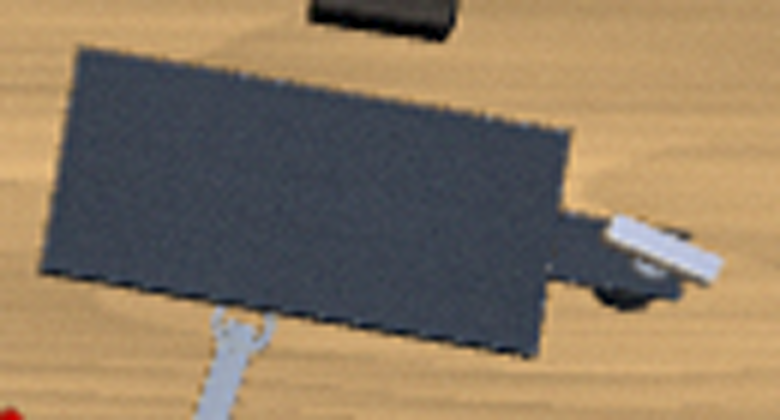

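View pics/a.png

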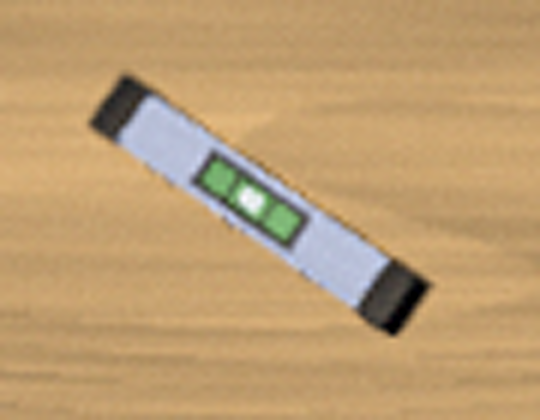

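The crops confirm level A: silver with black caps and a green vial with the bubble. They also show the deck corners and the wing bar (about 612–722, 214–283 in the 6x crop). Now the precise poses from those corner pixels.

```bash
cat >> h.py <<'E'
def go(xyz,yaw,s=None):
    "rows units: turn first (deg about tool z), then shift in tool axes after turn"
    s=s or r.sense(); y0=s['tcp_rot'][2]; t=(y0-yaw+180)%360-180
    R=rot([180,0,yaw]); d=R.T@(np.array(xyz)-s['tool_pos'])
    print('turn',round(t,2),'shift',d.round(1),'from',np.round(s['tool_pos'],1),'yaw',round(y0,2)); return t,d
E
python3 - <<'E'
from h import *
def px(l,o): return (np.array(l,float)+.5)/6-.5+np.array(o)
dk=px([(78,46),(570,128),(536,356),(42,270)],(245,140))
C=onz('top',dk,59); 
for i in range(2): 
    print(C.mean(0).round(1),[np.linalg.norm(C[i]-C[(i+1)%4]).round(1) for i in range(4)])
    a=C[0]-C[1]+C[3]-C[2]; print('deck y ang',np.degrees(np.arctan2(a[1],a[0])).round(2))
    C=np.array([onz('top',dk[i:i+1],z)[0] for i,z in enumerate((61,57.5,57.5,61))])
w=px([(612,214),(722,264),(710,283),(605,234)],(245,140)); W=onz('top',w,99)
a=W[0]-W[1]+W[3]-W[2]; print('wing',W.mean(0).round(1),np.degrees(np.arctan2(a[1],a[0])),[np.linalg.norm(W[i]-W[(i+1)%4]).round(1) for i in range(4)])
yh=(C[0]-C[1]);yh/=np.linalg.norm(yh); print('foot predicted',(C.mean(0)-165*yh).round(1))
l=px([(127,76),(430,284),(394,334),(92,124)],(100,145)); L=onz('top',l,43.5)
a=L[0]-L[1]+L[3]-L[2]; print('level',L.mean(0).round(1),np.degrees(np.arctan2(a[1],a[0])),[np.linalg.norm(L[i]-L[(i+1)%4]).round(1) for i in range(4)])
v=px([(212,152),(312,218),(292,250),(192,184)],(100,145)); print('vial',onz('top',v,43.5).mean(0).round(1))
go([L.mean(0)[0],L.mean(0)[1],100],-33.2)
E
```

```text
[ 524.4 -131.8   59. ] [np.float64(238.5), np.float64(110.8), np.float64(237.6), np.float64(109.4)]
deck y ang 80.96
[ 524.4 -131.9   59.2] [np.float64(238.7), np.float64(111.0), np.float64(237.8), np.float64(109.2)]
deck y ang 81.09
wing [ 497.9 -293.5   99. ] 65.81115362970262 [np.float64(55.8), np.float64(10.6), np.float64(53.5), np.float64(9.9)]
foot predicted [ 499.4 -295.    56.8]
level [504.8 310.9  43.5] 56.69247384467125 [np.float64(183.4), np.float64(29.6), np.float64(183.3), np.float64(29.0)]
vial [506.1 314.7  43.5]
turn 100.92 shift [365.8  52.6 131.3] from [227.4 555.3 231.3] yaw 67.72
```

```bash
python3 -m pendant '[[0.6,0,0,0,8.5],[0.6,0,0,0,8.5],[0.6,0,0,0,8.5],[0.6,0,0,0,8.5],[0.6,0,0,0,8.5],[0.6,0,0,0,8.5],[0.6,0,0,0,8.5],[0.6,0,0,0,8.5],[0.6,0,0,0,8.5],[0.6,0,0,0,8.5]]' 30
python3 -m pendant '[[0.6,0,0,0,8.5],[0.6,0,0,0,7.4],[0.6,40,6,10,0],[0.6,45,7,15,0],[0.6,45,7,15,0],[0.6,45,7,15,0],[0.6,45,7,15,0],[0.6,45,7,15,0],[0.6,45,7,15,0],[0.6,40,5,10,0]]'
python3 -c "
from h import *
go([506,313.5,100],-33.2)"
```

```text
time: 1.65
tool_pos: [227.5, 555.2, 231.3]
tcp_rot: [-180.0, -0.0, -17.6]
ft_force: [-0.4, -0.0, 0.4]
finger_gap: 51.4
time: 2.65
tool_pos: [492.3, 317.3, 120.2]
tcp_rot: [180.0, 0.0, -33.2]
ft_force: [-0.0, 0.3, -0.2]
finger_gap: 51.1
turn -0.01 shift [13.5 -4.3 20.2] from [492.3 317.3 120.2] yaw -33.21
```

```bash
python3 -m pendant '[[0.6,7,-2,10,0],[0.6,6.5,-2.3,10,0],[0.6,0,0,25,0],[0.6,0,0,25,0],[0.6,0,0,20,0],[0.6,0,0,12,0],[0.6,0,0,4,0],[0.6,0,0,0,0]]' && python3 -m pendant '[[0.2,0,0,0,0],[0.2,0,0,0,0],[0.2,0,0,0,0],[0.2,0,0,0,0],[0.2,0,0,0,0],[0.2,0,0,0,0]]' 40
python3 - <<'E'
from h import *
snap('top','g.png',(90,140,200,220),5)
E
```

```text
time: 3.45
tool_pos: [504.5, 316.1, 15.1]
tcp_rot: [180.0, 0.0, -33.1]
ft_force: [-0.1, -0.4, 0.1]
finger_gap: 51.3
time: 4.05
tool_pos: [506.0, 316.3, 16.9]
tcp_rot: [-179.9, -0.1, -33.2]
ft_force: [-1.1, 1.1, 6.8]
finger_gap: 29.6
```

```bash
python3 -m pendant '[[0.2,0,0,-15,0],[0.2,0,0,-30,0],[0.2,0,0,-30,0],[0.2,0,0,-30,0],[0.2,0,0,-20,0],[0.2,0,0,0,-8],[0.2,0,0,0,-8],[0.2,0,0,0,-8.3],[0.2,0,0,0,0]]'
python3 -c "
from h import *
snap('top','g.png',(60,100,220,220),4)
go([524.4,-132,140],-8.9)"
```

```text
time: 5.0
tool_pos: [504.8, 315.3, 140.8]
tcp_rot: [180.0, 0.0, -8.7]
ft_force: [0.1, -0.5, -2.7]
finger_gap: 29.2
turn -0.16 shift [ 88.5 438.9   0.7] from [504.8 315.3 140.7] yaw -9.06
```

View pics/g.png

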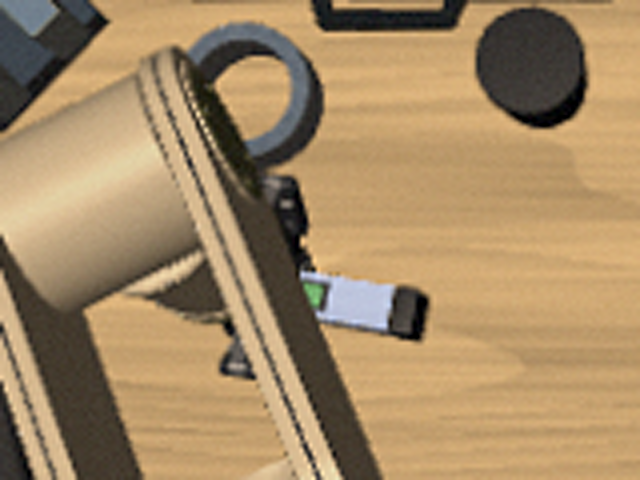

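The level is held (gap 29 mm, weight about 2.7 N). Next I carry it over the deck.

```bash
python3 -m pendant '[[0.2,4,20,0,0],[0.2,8.5,42,0,0],[0.2,9,44,0,0],[0.2,9,44,0,0],[0.2,9,44,0,0],[0.2,9,44,0,0],[0.2,9,44,0,0],[0.2,9,44,0,0],[0.2,9,44,0,0],[0.2,8,37,0,0]]'
python3 -m pendant '[[0.2,4,22,0,0],[0.2,1,10,0,0],[0.2,0,0,0,0],[0.2,0,0,0,0],[0.2,0,0,0,0]]'
python3 -c "
from h import *
go([524.4,-132,85],-8.9)"
```

```text
time: 6.05
tool_pos: [524.4, -101.9, 140.8]
tcp_rot: [180.0, -0.0, -9.2]
ft_force: [0.4, 0.8, -2.6]
finger_gap: 29.5
time: 6.55
tool_pos: [524.7, -130.5, 140.2]
tcp_rot: [-180.0, 0.0, -8.8]
ft_force: [0.4, 0.2, -3.1]
finger_gap: 29.2
turn 0.05 shift [-0.1  1.5 55.2] from [ 524.7 -130.5  140.2] yaw -8.85
```

```bash
python3 -m pendant '[[0.2,0,0,20,0],[0.2,0,0,20,0],[0.2,0,0,10,0],[0.2,0,0,5,0],[0.2,0,0,0,0],[0.2,0,0,0,0]]'; python3 -m pendant '[[0.2,0,0,2,0],[0.2,0,0,2,0],[0.2,0,0,2,0],[0.2,0,0,0,0]]';python3 -m pendant '[[0.2,0,0,1,0],[0.2,0,0,1,0],[0.2,0,0,0,0]]'
```

```text
time: 7.15
tool_pos: [525.3, -131.8, 86.2]
tcp_rot: [180.0, -0.1, -8.9]
ft_force: [-0.1, 0.4, -3.3]
finger_gap: 29.5
time: 7.55
tool_pos: [524.5, -131.8, 79.0]
tcp_rot: [-180.0, 0.0, -8.9]
ft_force: [0.5, 0.2, -3.5]
finger_gap: 29.3
time: 7.85
tool_pos: [524.6, -131.8, 77.1]
tcp_rot: [-180.0, 0.0, -8.9]
ft_force: [0.4, 0.0, -2.3]
finger_gap: 29.2
```

```bash
python3 -m pendant '[[0.2,0,0,1,0],[0.2,0,0,1,0],[0.2,0,0,0,0],[0.2,0,0,0,0]]';python3 -m pendant '[[0.2,0,0,1,0],[0.2,0,0,0,0],[0.2,0,0,0,0]]'
```

```text
time: 8.25
tool_pos: [525.1, -132.1, 75.8]
tcp_rot: [180.0, -0.0, -8.9]
ft_force: [-1.9, -1.8, 2.0]
finger_gap: 29.1
time: 8.55
tool_pos: [525.2, -132.4, 74.9]
tcp_rot: [180.0, -0.1, -8.9]
ft_force: [-1.6, -3.6, 4.9]
finger_gap: 29.9
```

```bash
python3 -m pendant '[[0.2,0,0,1.5,0],[0.2,0,0,0,0],[0.2,0,0,0,0],[0.2,0,0,0,0]]'
```

```text
time: 8.95
tool_pos: [525.5, -132.6, 74.4]
tcp_rot: [179.9, -0.1, -8.9]
ft_force: [-4.4, -4.3, 13.5]
finger_gap: 29.2
```

```bash
python3 -m pendant '[[0.2,0,0,-0.5,0],[0.2,0,0,0,0],[0.2,0,0,0,0],[0.2,0,0,0,0],[0.2,0,0,0,0],[0.2,0,0,0,0]]'; python3 -m pendant '[[0.55,0,0,-2.5,0],[0.55,0,0,0,0],[0.55,0,0,0,0],[0.55,0,0,0,0],[0.55,0,0,0,0]]'
```

```text
time: 9.55
tool_pos: [525.4, -132.5, 74.5]
tcp_rot: [179.9, -0.1, -8.9]
ft_force: [-3.8, -3.8, 9.6]
finger_gap: 29.2
time: 10.05
tool_pos: [524.5, -131.6, 75.5]
tcp_rot: [-180.0, 0.0, -8.9]
ft_force: [1.3, 0.2, 0.9]
finger_gap: 46.8
```

```bash
python3 -m pendant '[[0.55,0,0,-15,0],[0.55,0,0,-25,0],[0.55,0,0,-20,0],[0.0,0,-15,0,0],[0,0,-15,0,0],[0,0,-15,0,0],[0,0,0,0,0],[0,0,0,0,0]]'
python3 - <<'E'
from h import *
p,d=optics.snapshot('top'); a=cv2.resize(p[130:230,240:380],None,fx=4,fy=4,interpolation=cv2.INTER_CUBIC)
p,d=optics.snapshot('side'); b=cv2.resize(p[170:280,230:330],None,fx=4,fy=4,interpolation=cv2.INTER_CUBIC)
cv2.imwrite('pics/pl.png',np.vstack([a[:,:560],np.pad(b[:200,:400],((0,0),(0,160),(0,0)))]))
E
```

```text
time: 10.85
tool_pos: [531.1, -86.3, 134.8]
tcp_rot: [-180.0, 0.1, -8.8]
ft_force: [-0.3, -0.5, -0.1]
finger_gap: 0.0
```

View pics/pl.png

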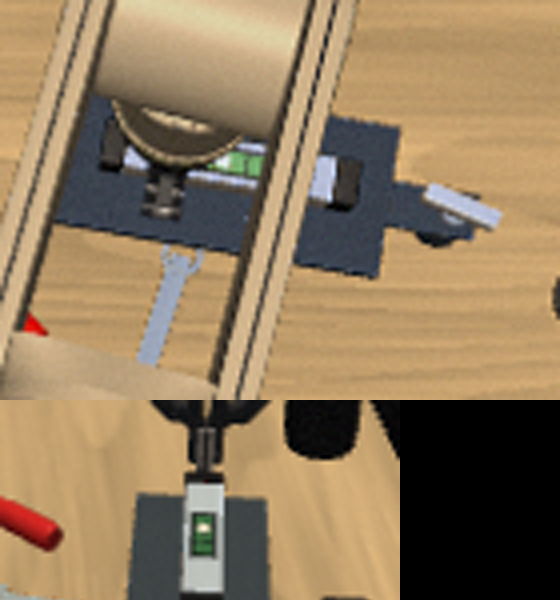

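Top part: the level is centred on the deck and lengthwise with it. Side part (crop at about (205,520)): the vial shows, with the bubble towards the far (+y) end. I'll press again with shut fingers on the bare metal to make sure it is bedded.

```bash
python3 -m pendant '[[0,0,0,15,0],[0,0,0,10,0],[0,0,0,4,0],[0,0,0,0,0],[0,0,0,0,0]]'; python3 -m pendant '[[0,0,0,1,0],[0,0,0,1,0],[0,0,0,0,0],[0,0,0,0,0]]'; python3 -m pendant '[[0,0,0,1,0],[0,0,0,0,0],[0,0,0,0,0]]'
```

```text
time: 11.45
tool_pos: [531.6, -87.5, 106.6]
tcp_rot: [-180.0, 0.0, -8.9]
ft_force: [0.3, 0.0, 0.1]
finger_gap: 0.2
time: 11.85
tool_pos: [531.7, -87.4, 105.0]
tcp_rot: [180.0, -0.0, -8.9]
ft_force: [-0.1, -0.7, 0.0]
finger_gap: 0.2
time: 12.15
tool_pos: [531.6, -87.3, 103.7]
tcp_rot: [-180.0, 0.0, -8.9]
ft_force: [-0.5, 0.9, -0.1]
finger_gap: -0.1
```

```bash
python3 -m pendant '[[0,0,0,1,0],[0,0,0,0.5,0],[0,0,0,0,0],[0,0,0,0,0]]'; python3 -m pendant '[[0,0,0,1,0],[0,0,0,0,0],[0,0,0,0,0]]'
```

```text
time: 12.55
tool_pos: [531.6, -87.4, 102.3]
tcp_rot: [180.0, 0.0, -8.9]
ft_force: [-1.0, 0.6, 0.1]
finger_gap: -0.4
time: 12.85
tool_pos: [532.0, -87.5, 101.9]
tcp_rot: [180.0, -0.0, -8.9]
ft_force: [-0.6, 0.1, 5.2]
finger_gap: 0.0
```

```bash
python3 -m pendant '[[0,0,0,0.6,0],[0,0,0,0,0],[0,0,0,0,0],[0,0,0,0,0],[0,0,0,0,0],[0,0,0,0,0]]'; python3 -c "
from h import *
print(r.sense()['ft_force'])"
```

```text
time: 13.45
tool_pos: [532.2, -87.6, 101.8]
tcp_rot: [180.0, -0.1, -8.9]
ft_force: [-2.4, 0.6, 8.0]
finger_gap: -0.1
[-2.37306989  0.55519261  8.01283255]
```

```bash
python3 -m pendant '[[0,0,0,0.3,0],[0,0,0,0,0],[0,0,0,0,0],[0,0,0,0,0],[0,0,0,0,0],[0,0,0,0,0]]';python3 -m pendant '[[0,0,0,-3,0],[0,0,0,-15,0],[0,0,0,-25,0],[0,0,0,-17,0],[0.45,0,0,0,8],[0.45,0,0,0,6.6],[0.45,0,0,0,0],[0.45,0,0,0,0]]';  python3 -c "
from h import *
go([498.5,-294,160],-23.5)"
```

```text
time: 14.05
tool_pos: [532.3, -87.6, 101.7]
tcp_rot: [180.0, -0.1, -8.9]
ft_force: [-2.8, 0.3, 11.2]
finger_gap: 0.2
time: 14.85
tool_pos: [531.7, -87.4, 160.8]
tcp_rot: [-180.0, -0.0, -23.3]
ft_force: [-0.3, 0.6, -0.5]
finger_gap: 38.1
turn 0.22 shift [ 52.  202.7   0.8] from [531.7 -87.4 160.8] yaw -23.28
```

```bash
python3 -m pendant '[[0.45,7,28,0,0],[0.45,10,40,0,0],[0.45,10,40,0,0],[0.45,10,40,0,0],[0.45,9,34,0,0],[0.45,6,20.5,0,0],[0.45,0,0,0,0],[0.45,0,0,0,0]]';  python3 - <<'E'
from h import *
go([498.5,-294,72],-23.5)
p,d=optics.snapshot('side'); b=cv2.resize(p[190:290,230:330],None,fx=5,fy=5,interpolation=cv2.INTER_CUBIC)
cv2.imwrite('pics/f.png',b)
E
```

```text
time: 15.65
tool_pos: [498.5, -293.9, 160.2]
tcp_rot: [-180.0, 0.0, -23.4]
ft_force: [-0.5, 0.4, -0.1]
finger_gap: 38.4
turn 0.07 shift [ 0.1  0.1 88.2] from [ 498.5 -293.9  160.2] yaw -23.43
```

View pics/f.png

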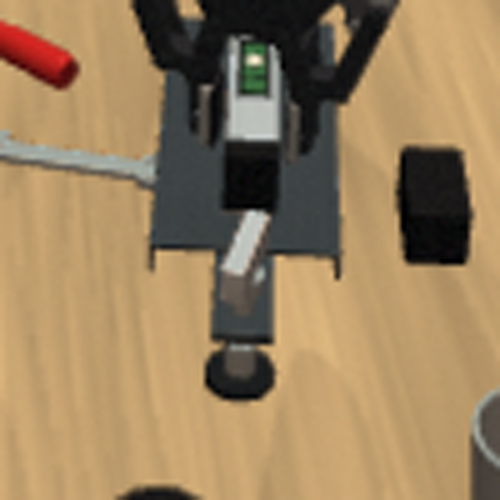

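The hand is over the wing bar (crop (245,250)), and the bubble still shows behind the hand at crop (257,60). Now down and grip.

```bash
python3 -m pendant '[[0.45,0,0,20,0],[0.45,0,0,28,0],[0.45,0,0,25,0],[0.45,0,0,10,0],[0.45,0,0,5,0],[0.45,0,0,0,0]]';python3 -m pendant '[[0,0,0,0,0],[0,0,0,0,0],[0,0,0,0,0],[0,0,0,0,0],[0,0,0,0,0]]' 30;  python3 - <<'E'
from h import *
s=r.sense();print(s['wrist_torque'],s['ft_force'],s['joint_pos'])
E
```

```text
time: 16.3
tool_pos: [499.0, -293.3, 72.6]
tcp_rot: [-180.0, 0.0, -23.4]
ft_force: [-0.3, -0.4, 0.3]
finger_gap: 38.2
time: 16.8
tool_pos: [497.6, -293.3, 73.9]
tcp_rot: [-180.0, 0.2, -23.5]
ft_force: [-9.9, 6.6, 9.4]
finger_gap: 18.8
[1.07358079 1.89836988 0.01126126] [-9.89213294  6.63081003  9.41567082] [-3.55853140e+01  1.16181437e+01  9.76701428e+01 -2.60166540e-02
  7.08609756e+01 -1.21094222e+01]
```

```bash
python3 -m pendant '[[0,-1,0,0,0],[0,-1,0,0,0],[0,0,0,0,0],[0,0,0,0,0]]';  python3 - <<'E'
from h import *
s=r.sense();print(s['wrist_torque'],s['ft_force'])
E
```

```text
time: 17.2
tool_pos: [497.4, -293.2, 73.9]
tcp_rot: [180.0, -0.1, -23.5]
ft_force: [-3.9, 4.2, 7.0]
finger_gap: 18.8
[0.64469262 0.66160481 0.05849826] [-3.90100076  4.24489572  7.01010576]
```

```bash
python3 -m pendant '[[0.4,0,0,0,0],[0.4,0,0,0,0],[0.4,0,0,-4,0],[0.4,0,0,-4,0],[0,0,0,0,0],[0,0,0,0,0],[0,0,0,0,0],[0,0,0,0,0],[0,0,0,0,0]]' 30;  python3 - <<'E'
from h import *
s=r.sense();print(s['wrist_torque'],s['ft_force'])
p,d=optics.snapshot('side'); b=cv2.resize(p[200:270,245:315],None,fx=7,fy=7,interpolation=cv2.INTER_CUBIC)
p,d=optics.snapshot('top'); a=cv2.resize(p[150:220,310:380],None,fx=7,fy=7,interpolation=cv2.INTER_CUBIC)
cv2.imwrite('pics/f2.png',np.hstack([b,a])[:,:800])
E
```

```text
time: 18.1
tool_pos: [497.2, -293.4, 81.2]
tcp_rot: [180.0, -0.1, -23.5]
ft_force: [-1.0, 0.7, 5.0]
finger_gap: 13.0
[0.12620983 0.21439186 0.01714879] [-0.990096    0.67323079  5.0127512 ]
```

View pics/f2.png

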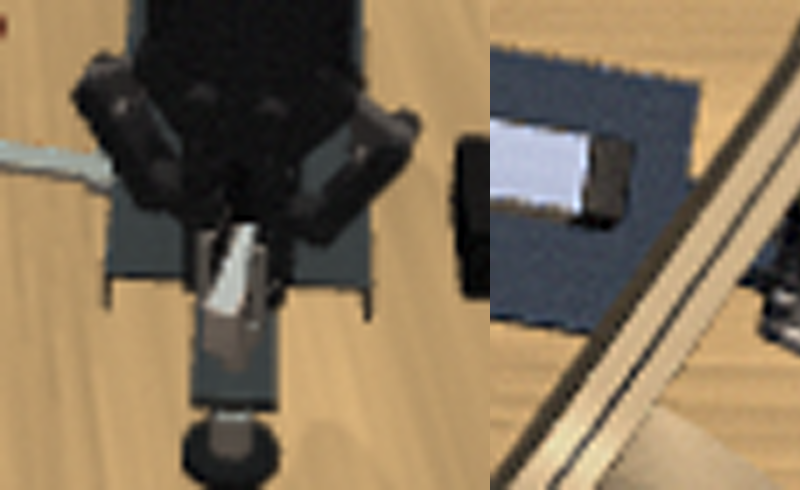

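The grip is now on the bar (gap 13 mm). I start turning clockwise and will read the bubble numerically by colour.

```bash
cat >> h.py <<'E'
def bubble(c,verbose=1):
    """vial window pixels by hue, bubble = white inside window; returns offset mm along deck +y"""
    p,d=optics.snapshot(c)
    yh=np.array([np.cos(np.radians(81.1)),np.sin(np.radians(81.1))]);xh=np.array([yh[1],-yh[0]])
    # rectify level top face: s along deck y (-45..45), t across, 0.25 mm/px, z at 103
    s=np.arange(-45,45.1,.25); t=np.arange(-14,14.1,.25); S,T=np.meshgrid(s,t)
    P=np.array([524.4,-132])+S[...,None]*yh+T[...,None]*xh
    uv=proj(c,np.c_[P.reshape(-1,2),np.full(S.size,102.5)]).astype(np.float32).reshape(S.shape+(2,))
    q=cv2.remap(p,uv[...,0],uv[...,1],cv2.INTER_CUBIC)
    h=cv2.cvtColor(q,cv2.COLOR_BGR2HSV).astype(int)
    g=(h[...,0]>40)&(h[...,0]<85)&(h[...,1]>80)&(h[...,2]>50)
    n=g.sum()
    if n<300: print('vial hidden',n); return q,None
    ys,xs=np.where(g); t0,t1=np.percentile(ys,[3,97]); l,rr=np.percentile(xs,[.5,99.5])
    mid=(s[0]+.25*(l+rr)/2)
    band=h[int((t0+t1)/2)-10:int((t0+t1)/2)+11]
    w=(band[...,2]>170)&(band[...,1]<90); w[:,:int(l)]=0; w[:,int(rr)+1:]=0
    xw=np.where(w)[1]; b=s[0]+.25*xw.mean() if len(xw) else None
    print('green',n,'window',s[0]+.25*l,s[0]+.25*rr,'mid',mid,'t',t[int((t0+t1)/2)],'bubble',b,len(xw),'read',None if b is None else round(b-mid,2)); return q,b
E
python3 -m pendant '[[0,0,0,0,4],[0,0,0,0,8],[0,0,0,0,8],[0,0,0,0,8],[0,0,0,0,8],[0,0,0,0,8],[0,0,0,0,8],[0,0,0,0,5],[0,0,0,0,0]]'
python3 - <<'E'
from h import *
s=r.sense();print(s['wrist_torque'],s['joint_pos'][5])
a,_=bubble('top');b,_=bubble('side')
cv2.imwrite('pics/v1.png',np.vstack([cv2.resize(a,None,fx=2,fy=2),cv2.resize(b,None,fx=2,fy=2)]))
E
```

```text
time: 19.1
tool_pos: [496.4, -292.3, 81.1]
tcp_rot: [179.9, 0.1, -80.7]
ft_force: [-6.8, 5.9, 11.4]
finger_gap: 13.2
[ 1.00488036  1.09652583 -0.04647321] 45.04225149626433
green 8160 window -27.5 25.5 mid -1.0 t 1.75 bubble 4.87714737793852 2212 read 5.88
vial hidden 0
```

View pics/v1.png

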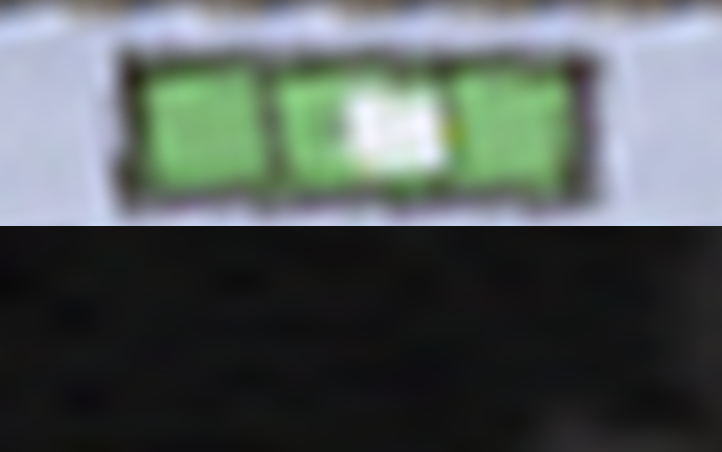

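The top view (rectified) shows the lines at about 265 and 450 and the bubble at 345–445. It is offset about +5 mm towards the far end and may still be settling.

```bash
python3 -m pendant '[[0,0,0,0,0],[0,0,0,0,0],[0,0,0,0,0],[0,0,0,0,0],[0,0,0,0,0],[0,0,0,0,0],[0,0,0,0,0],[0,0,0,0,0],[0,0,0,0,0]]'
python3 - <<'E'
from h import *
bubble('top')
E
```

```text
time: 20.1
tool_pos: [496.4, -292.3, 81.2]
tcp_rot: [179.9, 0.1, -80.5]
ft_force: [-6.3, 5.7, 10.9]
finger_gap: 13.3
green 8013 window -27.5 25.5 mid -1.0 t 1.75 bubble 0.6848598499802634 2533 read 1.68
```

```bash
python3 -m pendant '[[0,0,0,0,7],[0,0,0,0,8],[0,0,0,0,5],[0,0,0,0,0],[0.45,0,0,0,0],[0.45,0,0,0,0],[0.45,0,0,0,0],[0.45,0,0,-15,0],[0.45,0,0,-25,0],[0.45,0,0,-25,0]]'
python3 -m pendant '[[0.45,0,0,-15,0],[0.2,0,0,0,0],[0,0,0,0,0],[0,0,0,0,0]]'
python3 - <<'E'
from h import *
bubble('top'); t,d=go([531.5,-87.4,160],-8.9)
s=r.sense(); print(rot([180,0,s['tcp_rot'][2]]).T@(np.array([531.5,-87.4,160])-s['tool_pos']))
E
```

```text
time: 21.15
tool_pos: [496.7, -293.0, 146.7]
tcp_rot: [180.0, 0.0, -100.5]
ft_force: [1.0, -0.6, 0.4]
finger_gap: 38.6
time: 21.55
tool_pos: [496.1, -292.5, 158.8]
tcp_rot: [179.9, 0.1, -100.5]
ft_force: [0.8, -0.4, -0.1]
finger_gap: -0.0
green 7995 window -27.5 25.5 mid -1.0 t 1.75 bubble 4.02081581160639 2378 read 5.02
turn -91.58 shift [   3.3 -208.    -1.4] from [ 496.  -292.4  158.6] yaw -100.48
[-208.06269331    2.38110923   -1.35878347]
```

```bash
python3 -m pendant '[[0,0,0,0,0],[0,0,0,0,0],[0,0,0,0,0],[0,0,0,0,0],[0,0,0,0,0],[0,0,0,0,0],[0,0,0,0,0],[0,0,0,0,0]]'
python3 - <<'E'
from h import *
q,_=bubble('top'); s=r.sense();print(s['tcp_rot']); cv2.imwrite('pics/v2.png',cv2.resize(q,None,fx=2,fy=2))
E
```

```text
time: 22.4
tool_pos: [496.9, -293.1, 160.4]
tcp_rot: [-180.0, 0.0, -100.5]
ft_force: [0.1, 0.8, -0.2]
finger_gap: 0.3
green 7986 window -27.5 25.5 mid -1.0 t 1.75 bubble 3.720481196926812 2473 read 4.72
[-1.79998347e+02  9.39778583e-05 -1.00476222e+02]
```

View pics/v2.png

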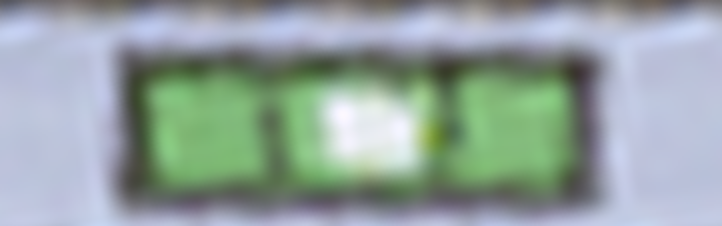

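The picture shows the bubble at 322–428, centre about 372 against a line midpoint of 357, so about +1.9 mm. My mask catches the window frame; fixing that.

```bash
cat >> h.py <<'E'
def read(n=3):
    for i in range(n):
        import io,contextlib
        with contextlib.redirect_stdout(io.StringIO()): q,_=bubble('top')
        c=slice(48,72)  # rows around t=+1.75..; vial centre strip
        strip=q[52:77].astype(float); s=np.arange(-45,45.1,.25)
        sat=cv2.cvtColor(q,cv2.COLOR_BGR2HSV)[52:77,:,1].mean(0); rb=strip[...,(0,2)].mean((0,2))
        m=(s>-24)&(s<23); w=np.clip(rb-0.5*(rb[m].max()+np.median(rb[m])),0,None)*m
        val=strip.mean((0,2)); k=cv2.blur(val[None],(3,1))[0]
        a=[s[(s>lo)&(s<hi)][np.argmin(k[(s>lo)&(s<hi)])] for lo,hi in((-16,-8),(8,15))]
        print('bubble',round((w*s).sum()/w.sum(),2),'lines',a,'width',(w>0).sum()*.25)
    return q
E
python3 - <<'E'
from h import *
read(2)
E
```

```text
bubble 1.04 lines [np.float64(-11.0), np.float64(10.75)] width 11.5
bubble 1.08 lines [np.float64(-11.0), np.float64(10.75)] width 11.5
```

The reading is about +1.3 mm, between the lines with the level free. Pressing on the far side should bring it nearer the middle. Moving there.

```bash
python3 -m pendant '[[0,0,0,0,-8],[0,0,0,0,-8.5],[0,0,0,0,-8.5],[0,0,0,0,-8.5],[0,0,0,0,-8.5],[0,0,0,0,-8.5],[0,0,0,0,-8.5],[0,0,0,0,-8.5],[0,0,0,0,-8.5],[0,0,0,0,-8.5]]'
python3 -m pendant '[[0,0,0,0,-7.1],[0,0,-25,0,0],[0,1,-45,0,0],[0,1,-45,0,0],[0,1,-45,0,0],[0,0,-38,0,0],[0,0,-10,0,0],[0,0,0,0,0],[0,0,0,0,0]]'
python3 -c "
from h import *
go([531.6,-87.4,108],-8.9)"
```

```text
time: 23.55
tool_pos: [496.9, -293.0, 160.4]
tcp_rot: [-180.0, 0.0, -15.6]
ft_force: [-0.3, -0.3, -0.7]
finger_gap: -0.3
time: 24.45
tool_pos: [531.9, -88.8, 160.5]
tcp_rot: [180.0, -0.0, -8.9]
ft_force: [-0.4, -1.0, 0.2]
finger_gap: -0.0
turn 0.03 shift [-0.5 -1.4 52.5] from [531.9 -88.8 160.5] yaw -8.87
```

```bash
python3 -m pendant '[[0,0,-1,15,0],[0,0,0,20,0],[0,0,0,12,0],[0,0,0,5,0],[0,0,0,1,0],[0,0,0,1,0],[0,0,0,1,0],[0,0,0,1,0],[0,0,0,0,0],[0,0,0,0,0]]'; python3 -m pendant '[[0,0,0,1,0],[0,0,0,0.5,0],[0,0,0,0,0],[0,0,0,0,0]]'
```

```text
time: 25.45
tool_pos: [532.3, -87.0, 104.7]
tcp_rot: [180.0, -0.0, -8.9]
ft_force: [1.4, 0.2, 0.3]
finger_gap: -0.6
time: 25.85
tool_pos: [532.1, -87.0, 102.9]
tcp_rot: [180.0, 0.0, -8.9]
ft_force: [0.4, -0.6, 0.6]
finger_gap: -0.6
```

```bash
python3 -m pendant '[[0,0,0,1,0],[0,0,0,0,0],[0,0,0,0,0]]'; python3 -m pendant '[[0,0,0,0.5,0],[0,0,0,0,0],[0,0,0,0,0]]'
```

```text
time: 26.15
tool_pos: [532.4, -87.1, 102.6]
tcp_rot: [180.0, -0.0, -8.9]
ft_force: [-1.9, 0.7, 5.1]
finger_gap: -0.3
time: 26.45
tool_pos: [532.5, -87.2, 102.5]
tcp_rot: [180.0, -0.1, -8.9]
ft_force: [-3.1, -0.5, 7.9]
finger_gap: 0.1
```

```bash
python3 -m pendant '[[0,0,0,0.4,0],[0,0,0,0,0],[0,0,0,0,0],[0,0,0,0,0],[0,0,0,0,0],[0,0,0,0,0],[0,0,0,0,0],[0,0,0,0,0],[0,0,0,0,0],[0,0,0,0,0]]'
python3 - <<'E'
from h import *
F=[]
for i in range(4):
    p,d=optics.snapshot('side'); F.append(r.sense()['ft_force'][2])
t,_=optics.snapshot('top')
print(np.round(F,1))
yh=np.array([np.cos(np.radians(81.1)),np.sin(np.radians(81.1))]);xh=np.array([yh[1],-yh[0]])
s=np.arange(-45,45.1,.25); tt=np.arange(-18,18.1,.25); S,T=np.meshgrid(s,tt)
P=np.array([524.4,-132])+S[...,None]*yh+T[...,None]*xh; o=[]
for c,im in(('side',p),('top',t)):
    uv=proj(c,np.c_[P.reshape(-1,2),np.full(S.size,103.)]).astype(np.float32).reshape(S.shape+(2,))
    o.append(cv2.resize(cv2.remap(im,uv[...,0],uv[...,1],cv2.INTER_CUBIC),None,fx=2,fy=2))
cv2.imwrite('pics/v3.png',np.vstack(o))
E
```

```text
time: 27.45
tool_pos: [532.7, -87.2, 102.5]
tcp_rot: [180.0, -0.1, -8.9]
ft_force: [-3.6, 0.9, 9.2]
finger_gap: -0.3
[ 9.2 10.6  9.2  9.5]
```

View pics/v3.png

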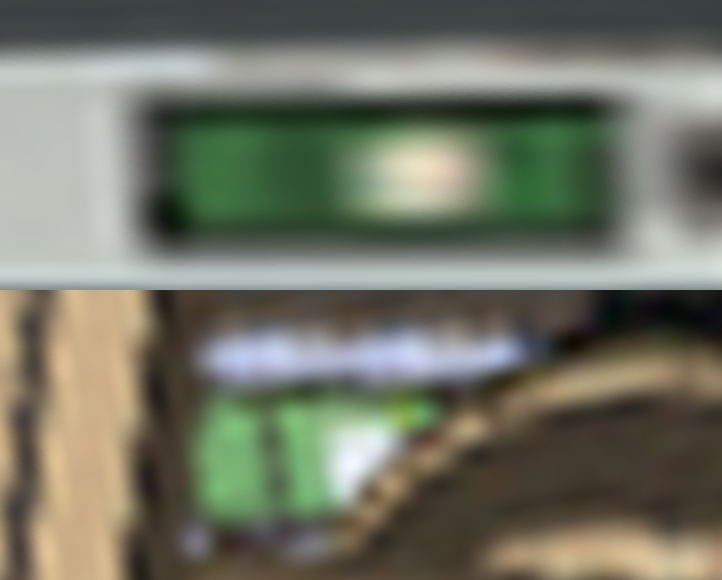

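Top part: left line at 272 and the bubble's left edge at 325, so about +1.5 mm. The coarse side view suggests more, about +3 to +4 mm. That margin is too thin and there is time, so I'll lift off and turn the foot about 0.45 rad further.

```bash
python3 -m pendant '[[0,0,0,-4,0],[0,0,0,-15,0],[0,0,0,-22,0],[0,0,0,-18,0],[0.45,0,30,0,0],[0.45,-1,45,0,0],[0.45,-1,45,0,0],[0.45,-1,45,0,0],[0.45,0,33,0,0],[0.45,0,10,0,0]]'
python3 -m pendant '[[0.45,0,0,0,8.5],[0.45,0,0,0,8.5],[0.45,0,0,0,8.5],[0.45,0,0,0,8.5],[0.45,0,0,0,8.5],[0.45,0,0,0,8.5],[0.45,0,0,0,8.5],[0.45,0,0,0,8.5],[0.45,0,0,0,8.5],[0.45,0,0,0,8.5]]'
python3 -m pendant '[[0.45,0,0,0,6.6],[0.45,0,0,0,0]]'
python3 -c "
from h import *
read(2)
go([496.9,-293.1,82],-100.5)"
```

```text
time: 28.7
tool_pos: [496.2, -295.4, 161.0]
tcp_rot: [179.9, -0.0, -9.1]
ft_force: [-0.2, 0.6, 0.2]
finger_gap: 38.6
time: 29.7
tool_pos: [497.4, -291.2, 160.7]
tcp_rot: [-180.0, 0.0, -94.2]
ft_force: [0.1, 0.5, -0.6]
finger_gap: 38.6
time: 29.9
tool_pos: [497.4, -291.3, 160.6]
tcp_rot: [-180.0, 0.0, -100.5]
ft_force: [-0.1, 0.6, 0.3]
finger_gap: 38.7
bubble 1.11 lines [np.float64(-11.0), np.float64(10.75)] width 11.5
bubble 1.06 lines [np.float64(-11.0), np.float64(10.75)] width 11.5
turn 0.25 shift [ 1.6  0.1 78.5] from [ 497.3 -291.6  160.5] yaw -100.25
```

```bash
python3 -m pendant '[[0.45,1.6,0,15,0],[0.45,0,0,25,0],[0.45,0,0,25,0],[0.45,0,0,10,0],[0.45,0,0,3,0],[0,0,0,0,0],[0,0,0,0,0],[0,0,0,0,0],[0,0,0,0,0]]' 30
python3 -m pendant '[[0,0,0,0,0],[0,0,0,0,6],[0,0,0,0,8],[0,0,0,0,7],[0,0,0,0,3],[0,0,0,0,0]]'
python3 -m pendant '[[0.45,0,0,0,0],[0.45,0,0,0,0],[0.45,0,0,0,0],[0.45,0,0,-15,0],[0.45,0,0,-25,0],[0.45,0,0,-25,0],[0.45,0,0,-13,0],[0,0,0,0,-8],[0,0,0,0,-8.5],[0,0,0,0,-8.5]]'
python3 -m pendant '[[0,0,0,0,-8.5],[0,0,0,0,-8.5],[0,0,0,0,-8.5],[0,0,0,0,-8.5],[0,0,0,0,-8.5],[0,0,0,0,-8.5],[0,0,0,0,-8.5],[0,0,0,0,-8.5],[0,0,0,0,-8.5],[0,0,0,0,-8.5]]'
python3 -c "
from h import *
read(2)
go([531.6,-87.4,110],-8.9)"
```

```text
time: 30.9
tool_pos: [497.5, -292.2, 83.0]
tcp_rot: [-180.0, 0.1, -100.4]
ft_force: [0.6, 8.7, 0.2]
finger_gap: 13.2
time: 31.5
tool_pos: [497.5, -292.1, 83.0]
tcp_rot: [180.0, 0.1, -124.5]
ft_force: [0.7, 9.6, 1.2]
finger_gap: 13.2
time: 32.5
tool_pos: [496.8, -293.8, 160.7]
tcp_rot: [-180.0, -0.0, -99.1]
ft_force: [0.1, 0.4, -0.1]
finger_gap: 0.2
time: 33.5
tool_pos: [496.7, -293.8, 160.4]
tcp_rot: [180.0, -0.0, -14.1]
ft_force: [-0.3, 0.8, -0.1]
finger_gap: 0.1
bubble -0.31 lines [np.float64(-11.0), np.float64(11.0)] width 12.75
bubble -0.32 lines [np.float64(-11.0), np.float64(11.0)] width 12.75
turn -5.44 shift [   2.5 -209.3   50.4] from [ 496.7 -293.8  160.4] yaw -14.34
```

The free reading is about -0.3 mm, nearly centred. Back to press.

```bash
python3 -m pendant '[[0,0,0,0,-5.3],[0,0,-25,0,0],[0,1,-45,0,0],[0,1,-45,0,0],[0,0.5,-45,0,0],[0,0,-38,0,0],[0,0,-11.3,15,0],[0,0,0,25,0],[0,0,0,10,0],[0,0,0,0,0]]'
python3 -m pendant '[[0,0,0,3,0],[0,0,0,1,0],[0,0,0,1,0],[0,0,0,0,0],[0,0,0,0,0]]'; python3 -m pendant '[[0,0,0,1,0],[0,0,0,0.5,0],[0,0,0,0,0],[0,0,0,0,0]]'
```

```text
time: 34.6
tool_pos: [530.7, -87.6, 107.6]
tcp_rot: [-180.0, 0.3, -9.3]
ft_force: [-0.2, -0.3, -0.4]
finger_gap: -0.3
time: 35.1
tool_pos: [532.8, -87.6, 105.4]
tcp_rot: [180.0, -0.0, -9.2]
ft_force: [-0.4, -0.3, -0.4]
finger_gap: -0.1
time: 35.5
tool_pos: [532.5, -87.4, 103.4]
tcp_rot: [180.0, 0.0, -9.2]
ft_force: [-0.6, -0.1, -0.3]
finger_gap: -0.4
```

```bash
python3 -m pendant '[[0,0,0,1,0],[0,0,0,0.5,0],[0,0,0,0,0],[0,0,0,0,0]]'
```

```text
time: 35.9
tool_pos: [533.0, -87.5, 102.9]
tcp_rot: [180.0, -0.1, -9.2]
ft_force: [-1.4, 0.4, 5.4]
finger_gap: 0.1
```

```bash
python3 -m pendant '[[0,0,0,0.5,0],[0,0,0,0.3,0],[0,0,0,0,0],[0,0,0,0,0],[0,0,0,0,0],[0,0,0,0,0],[0,0,0,0,0],[0,0,0,0,0],[0,0,0,0,0],[0,0,0,0,0]]'
python3 - <<'E'
from h import *
F=[]
for i in range(4):
    p,d=optics.snapshot('side'); F.append(r.sense()['ft_force'][2])
t,_=optics.snapshot('top')
print(np.round(F,1))
yh=np.array([np.cos(np.radians(81.1)),np.sin(np.radians(81.1))]);xh=np.array([yh[1],-yh[0]])
s=np.arange(-45,45.1,.25); tt=np.arange(-18,18.1,.25); S,T=np.meshgrid(s,tt)
P=np.array([524.4,-132])+S[...,None]*yh+T[...,None]*xh; o=[]
for c,im in(('side',p),('top',t)):
    uv=proj(c,np.c_[P.reshape(-1,2),np.full(S.size,103.)]).astype(np.float32).reshape(S.shape+(2,))
    o.append(cv2.resize(cv2.remap(im,uv[...,0],uv[...,1],cv2.INTER_CUBIC),None,fx=2,fy=2))
cv2.imwrite('pics/v4.png',np.vstack(o))
E
```

```text
time: 36.9
tool_pos: [533.3, -87.6, 102.7]
tcp_rot: [180.0, -0.1, -9.2]
ft_force: [-4.0, 0.6, 9.8]
finger_gap: 0.1
[ 8.6  9.2 10.4  9.6]
```

View pics/v4.png

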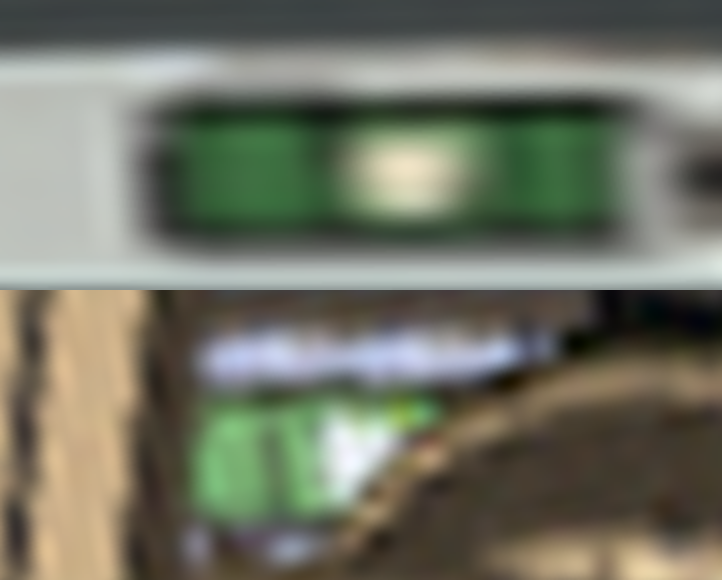

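The side view shows lines at about 318 and 510 with the bubble at 405, roughly -1 mm. The top view gives about +0.7 mm. Both are between the lines, with a press of about 9.6 N. Handing in.

```bash
python3 -c "
from bench import r,hand_in
print(hand_in()); print(r.sense()['ft_force'])"
```

```text
the job is handed in; nothing more can be done
None
the job is handed in; nothing more can be done
```

The job is handed in at about 37 s on the robot's clock, with the level pressed on the deck at about 9.6 N and the bubble between the lines.

- **Placing:** I took the level farthest to the robot's right and stood it lengthwise in the middle of the deck. I pressed it at about 10 N in the grip (13.5 N for a moment), then again on top with shut fingers (8 to 11 N).
- **First foot grip:** it was too low, so the fingers shut at 18.8 mm on something thicker than the bar. I regripped 8 mm higher, on the bar itself.
- **Levelling:** I turned the foot clockwise by about 77°, and the free bubble settled at about +1.3 mm. A first press there gave about +1.5 mm by the top view but +3 to +4 mm by the coarse side view. I lifted off, turned about 24° more, and the free bubble read about -0.3 mm.
- **Last checks:** with the fingers pressing at 8.6 to 10.4 N, the bubble read about -1 mm by the side view and +0.7 mm by the top view, where the arm partly hides it. The two differ by under 2 mm, and both are well within the 4 mm limit.
- **Not checked:** I did not measure the other things on the bench at the end. No unexpected contact forces showed apart from that first foot grip.

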